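Clear the tote's gate, free its two catches and hold it wide

TASK

The welded post foot is standing in the way of the mesh tote's gate: set it down gently on the green rack, upright, with its base plate squarely across both rails. Then squeeze the yellow safety catch fully back, after that squeeze the red latch on the gate, and swing the gate out past its detent until it stands wide open, about square to the front of the tote. The gate pulls itself shut, so finish while still holding it wide open for your mate to empty the tote, and leave the other things on the bench where they are.

Things in the scene. Friction and masses are not known exactly. Their poses are not given: they have to be found in the camera images.
- post_foot: Welded post foot, 0.45 kg (varies): steel base plate 110 (its x) x 60 (its y) x 6 mm with a copper-brown stub of 30 mm square tube, 55 mm tall, upright on the plate's centre (total height 61 mm). Starts standing upright on the bench in front of the gate, in the gate's swing. Origin: centre of the underside of the plate.
- rack: Fixed rack: two green flat bars on edge, each 10 mm thick (x) and 100 mm long (y), their centre lines at x = -35 and +35 mm, tops 60 mm above the bench. Origin: on the bench under its centre. The post foot belongs on top of both rails, its long side (x) along the rack's x (either way round), centred within 20 mm in x and 30 mm in y.
- tote: Fixed blue-framed steel mesh tote, 252 mm deep (x), 340 mm wide (y), 130 mm high, holding sawn blanks. Origin: on the bench under its centre. Its front is at x = -126 mm (it looks to -x, toward the robot). In that front, from y = -65 to +150 mm, hangs the gate, 12 mm thick, from 30 to 130 mm above the bench; hinge axis vertical at x = -120, y = +150 mm.
- gate_hinge (a point): Point on the gate's vertical hinge axis, 166 mm above the bench (the height at which both catches are gripped). Its x, y axes turn with the gate; the gate leaf runs 215 mm from the hinge along its -y.
- gate (a joint): Gate angle, rad: 0 shut, grows as the free end swings out toward the robot (clockwise seen from above), stop at 1.75. A hinge spring always pulls it shut (about 1 N at the latch when shut, 2 N wide). A sprung ball under the gate meets a brass ridge, the detent, at about 0.8 rad and is over it at about 1.1, taking 3 to 6 N at the latch; let go beyond, the gate falls back to about 1.06 only.
- safety_grip: Fixed yellow tab of the safety catch, at the right end of the tote's front seen from the robot. Origin: centre of its outer face, 166 mm up; axes as the tote's. The moving yellow tab stands toward +y: outer face at y = +46 mm with the bolt home, +26 fully back. All four tabs: upright, 26 mm wide, 6 thick, 137 to 187 mm above the bench; a pair is squeezed together from above.
- safety (a joint): Travel of the yellow safety bolt, m: about 0 (0 to 0.003) home, its tip then overlapping the front of the gate by 12 mm; 0.020 fully back. It slides with 4 N of drag, has no spring and stays where it is put. Counts as back from 0.015.
- latch_grip: Fixed red tab of the latch on top of the gate, near its free end; it moves with the gate. Origin: centre of this tab's outer face, 166 mm above the bench, 148 mm from the hinge axis; axes turn with the gate. The moving red tab stands toward its -y (the free end): its outer face is at y = -46 mm at rest, -26 mm when fully squeezed.
- latch (a joint): Travel of the red latch bolt, m: 0 at rest, its tip then 11 mm behind the strike on the tote; 0.020 fully squeezed. A spring (4 N, rising to 8 N) throws it out again when let go, so it must be kept squeezed (from 0.014 on) until the gate has left the shut position (about 0.1 rad).
- magnet: Bystander: orange welding magnet, a flat triangle of about 90 mm, 16 mm thick, left of the tote. Origin under its centre. Not to be disturbed.
- blank: Bystander: sawn steel blank 80 x 38 x 32 mm on the bench near the robot. Origin under its centre. Not to be disturbed.
- wrench: Bystander: steel wrench, 170 mm long, lying right of the tote. Origin under its middle. Not to be disturbed.
Not all that is in view belongs to the job. What is shaped like the post_foot but blue is not meant. There is more than one size of the rack; the one meant has the size given above.

How it is judged:
By the outcome, as a careful person would: the job done as asked, in the order asked, and still so for the second after the job is handed in, while the arm keeps its last pose, push and grip.
It also fails if it takes over 69 s, if anything falls off the work surface, if the arm or the gripper's body presses on something with over 40 N, if the wrist force passes 120 N, or if a joint passes its speed limit or range.

ROBOT

A 6-joint arm with a two-finger parallel gripper is mounted at the origin on the work surface. World frame = base frame: x ahead of the robot, y to its left, z up, the work surface at z = 0. Lengths are in mm, angles in rad, forces in N, time in s.
With the tool pointing down it reaches from about 325 to 750 mm from the base axis. Payload 7.6 kg.
Tool frame: the origin (TCP) lies midway between the tips of the shut fingers; the grasp point (between the pads) lies 19 mm behind it; x points along the fingers, y is the direction in which the jaws open and shut, and the axes are right-handed (so a half turn about x gives the same grasp; the last joint's range is limited). The gripper opens to 85 mm and grips with 20 to 120 N. Pads are 22 mm wide; open, the fingers measure 114 mm over their backs; the gripper's body (76 mm by 85 mm) begins 54 mm behind the grasp point. The pads swing forward as they close: fully open they stand 13 mm farther back than shut.
Start: joints at [1.117, 0.052, 1.401, -0, 1.689, -0.07], TCP at [196.57, 486.833, 231.323] pointing down, gripper open.
Joint ranges: [-2.9, 2.9], [-0.91, 2.17], [0.12, 2.37], [-1.06, 4.2], [0.26, 2.73], [-2.93, 2.93]. Speed limits (rad/s): [2.57, 2.57, 3.01, 3.14, 3.14, 3.14].

INTERFACE

Orientations are given as a unit quaternion [x, y, z, w].
In Python, from workcell import bot gives the robot as it stands.
- The arm moves only by the shell command python3 -m handwheel 'ROWS' [FORCE]. ROWS is JSON, a list of rows, each a list of 3 entries, a list of its own where there are three numbers: the shift along the tool's x, y, z in mm, then the turn, a rotation vector about the tool's x, y, z in degrees, then the opening, from -1 (shut) to 1 (fully open). A call has 1 to 20 rows; each row is the pose to reach, as a shift and turn from the pose commanded when the call began, along the tool's axes at that moment; what a row does not reach only later rows make up. A row lasts 1/12 s, in which the tool goes at most 41.7 mm and 7.16 degrees, less where a joint would pass 70% of its speed; a pose out of reach is approached as far as the arm can. A call with a gripper value outside its range is refused whole. The fingers move at their own pace and stop on an object; FORCE is the grip in N (left out, the last holds). Time passes only in rows, so rows that repeat a pose let the fingers close. It gives the time, the measured TCP pose, the force and the opening at its end, in the units of the state.
- bot.get_obs(): the state, without advancing time (a new reading comes with each control period).
- bot.capture(name): name is "scene" or "top" or "wrist"; returns a dict with "img" (480x640x3 uint8, blue, green, red), "mtx" (3x3 intrinsics, pixels), "extrinsics" (4x4, takes a point from world to camera coordinates); the wrist camera has in their place "T_tool_cam" (4x4, takes a point from camera to tool coordinates, whose origin is the TCP and whose axes are the tool frame's). Camera axes: x right, y up, looking along -z (the intrinsics and any distortion apply to the point x, -y, -z); pixel columns grow to the right and rows downward; lengths in mm; the calibration is good to about 2 mm. A picture is of the moment at which its call begins: read the wrist's pose just before it. There is no depth.
- bot.hand_in(): hands the job in, once; it reports no verdict.
Trained networks look in a picture, given as the dict that the camera call returned (one of the last four; its "shot" number tells which), for a name from the list of things; names that differ only in an ending like _2 or _b are one class to them, and where a whole thing is asked for, a point or a joint stands for the part that bears it (a point fixed in the world has none). Each returns a list of dicts, best first, with "score" (0 to 1); they miss things now and then, are a little off and sometimes report something else, mostly with a low value. They report only what shows in the picture. A call takes as long as a camera call. They do not tell look-alikes from the thing itself.
- bot.masks_of(name, picture): "region" (480x640 bool, what is visible of it) and "rect" ([left, top, right, bottom] in pixels, round what is visible of it).
The state is a dict: "time": time; "joint_pos": joint angles; "qd": joint speeds; "tau": joint torques, N m; "tool_pos": TCP position; "orientation": TCP orientation; "ft_force": force on the tool from outside, world axes, zero at the start; "ft_torque": the same for the moment, N m; "width": finger opening in mm.
Only numpy, scipy, OpenCV 4.12 (cv2) and the standard library are available. Lean on these libraries where they do the work, as an engineer would, in place of code of your own. Each camera call takes 0.05 s, during which the arm holds its last target.

## Working session

There is one attempt and no reset: what is moved stays moved. The work goes in short steps, Python scripts to look and compute and a shell command to move; the robot and the scene stay as the last step left them, time stands still between calls to the robot, and variables do not carry over. Pictures are saved under pics/ and viewed, and the job is handed in when it is done.

```bash
ls -la; mkdir -p pics
cat > look.py <<'E'
import cv2,sys
from workcell import bot
E
python3 - <<'E'
from workcell import bot
import cv2, numpy as np
o=bot.get_obs()
for k,v in o.items(): print(k,np.round(v,3))
for n in ["scene","top","wrist"]:
    p=bot.capture(n); cv2.imwrite(f"pics/{n}0.png",p["img"])
    print(n,p["shot"],np.round(p["mtx"],2).tolist(),np.round(p.get("extrinsics",p.get("T_tool_cam")),4).tolist(),[k for k in p])
E
```

```text
total 12
drwxr-xr-x  3 agent agent 4096 Dec  6 14:47 .
drwxr-xr-x 23 root  root  4096 Dec  6 14:47 ..
drwxr-xr-x  2 agent agent 4096 Dec  6 14:47 pics
time 0.0
joint_pos [ 1.117  0.053  1.402 -0.     1.689 -0.07 ]
qd [ 0.    -0.001 -0.001 -0.    -0.    -0.001]
tau [ 0.0000e+00 -3.8168e+01 -3.6018e+01 -0.0000e+00  6.0000e-03 -0.0000e+00]
tool_pos [196.412 486.542 230.443]
orientation [ 0.134  0.694 -0.135  0.694]
ft_force [-0.327  0.342 -0.631]
ft_torque [0.004 0.01  0.002]
width 84.912
scene 1 [[503.68, 0.0, 319.97], [0.0, 503.68, 233.38], [0.0, 0.0, 1.0]] [[0.5861, 0.8103, 0.0017, -372.47], [-0.6938, 0.5008, 0.5175, 303.2114], [0.4184, -0.3045, 0.8557, -1589.3648], [0.0, 0.0, 0.0, 1.0]] ['img', 'mtx', 'extrinsics', 'shot']
top 2 [[534.05, 0.0, 321.66], [0.0, 534.05, 242.07], [0.0, 0.0, 1.0]] [[-0.0258, -0.9996, -0.0125, 73.4946], [0.9986, -0.0263, 0.0452, -547.1458], [-0.0456, -0.0113, 0.9989, -1398.9275], [0.0, 0.0, 0.0, 1.0]] ['img', 'mtx', 'extrinsics', 'shot']
wrist 3 [[334.56, 0.0, 317.93], [0.0, 334.56, 243.21], [0.0, 0.0, 1.0]] [[-0.0009, 0.2934, -0.956, -143.1419], [1.0, 0.0008, -0.0007, 0.3784], [0.0005, -0.956, -0.2934, -75.0333], [0.0, 0.0, 0.0, 1.0]] ['img', 'mtx', 'T_tool_cam', 'shot']
```

View pics/scene0.png

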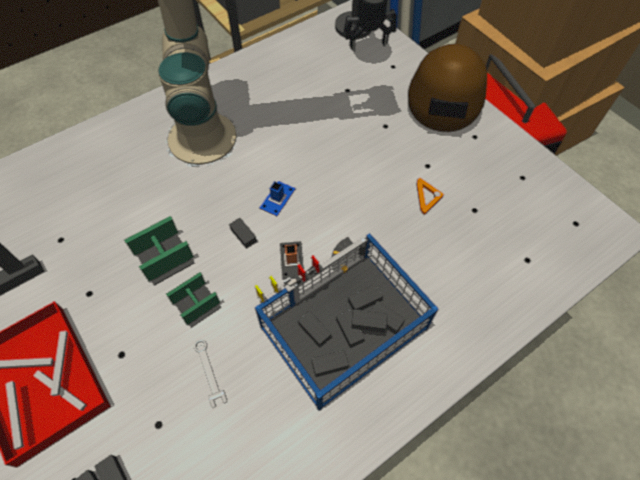

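View pics/top0.png

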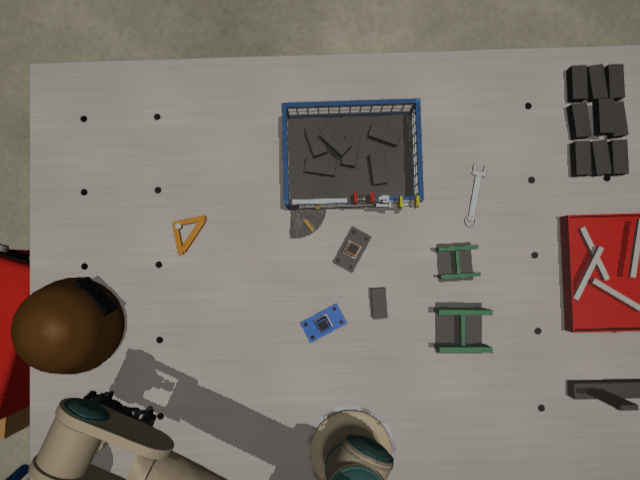

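View pics/wrist0.png

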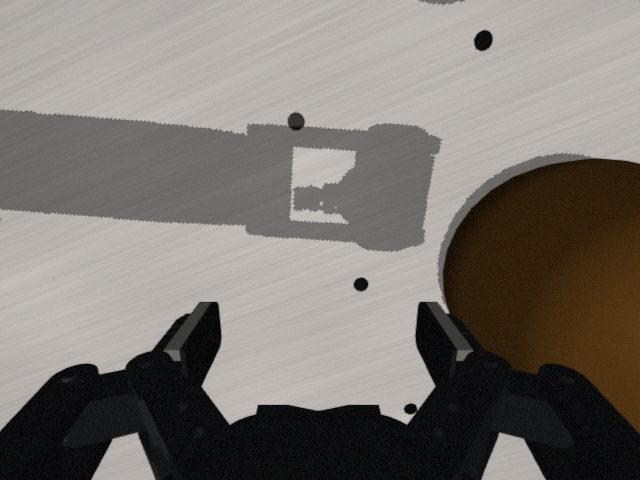

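The top view shows the copper foot at (352,249), the small rack at (457,261), the large rack at (463,330), and the tote front at about row 203. The red tabs are near (353–371,198) and the yellow tabs near (402–417,202).

```bash
cat > h.py <<'E'
import numpy as np, cv2
from scipy.spatial.transform import Rotation as R
from workcell import bot
def cam(p,obs=None):
    if "extrinsics" in p: E=np.array(p["extrinsics"])
    else:
        T=np.eye(4);T[:3,:3]=R.from_quat(obs["orientation"]).as_matrix();T[:3,3]=obs["tool_pos"]
        E=np.linalg.inv(T@np.array(p["T_tool_cam"]))
    return np.array(p["mtx"]),E
def proj(P,K,E):
    P=np.atleast_2d(P);c=P@E[:3,:3].T+E[:3,3];c=c*[1,-1,-1]
    q=c@K.T;return q[:,:2]/q[:,2:]
def back(uv,z,K,E):
    uv=np.atleast_2d(uv).astype(float)
    d=np.c_[uv,np.ones(len(uv))]@np.linalg.inv(K).T*[1,-1,-1]
    d=d@E[:3,:3];o=-E[:3,:3].T@E[:3,3]
    return o+d*((z-o[2])/d[:,2])[:,None]
E
python3 - <<'E'
from h import *
p=bot.capture("top");K,E=cam(p);s=bot.capture("scene");Ks,Es=cam(s)
np.savez("cams.npz",K=K,E=E,Ks=Ks,Es=Es)
for n in ["post_foot","rack","tote","gate","safety_grip","latch_grip","magnet","blank","wrench"]:
  for q,k,e,t in((p,K,E,"top"),(s,Ks,Es,"scene")):
    for m in bot.masks_of(n,q)[:3]:
        r=m["region"];ys,xs=np.nonzero(r)
        (c,sz,a)=cv2.minAreaRect(np.c_[xs,ys].astype(np.float32))
        print(n,t,round(m["score"],2),[int(v) for v in m["rect"]],len(xs),np.round(c,1),np.round(sz,1),round(a,1),np.round(back([c],0,k,e)[0],0))
i=p["img"]
cv2.imwrite("pics/c1.png",cv2.resize(i[180:300,290:490],None,fx=4,fy=4,interpolation=cv2.INTER_CUBIC))
i=s["img"]
cv2.imwrite("pics/c2.png",cv2.resize(i[190:340,160:360],None,fx=4,fy=4,interpolation=cv2.INTER_CUBIC))
E
```

```text
post_foot top 0.98 [300, 306, 346, 343] 962 [323.1 323.3] [23.2 42.2] 62.4 [334.  61.   0.]
post_foot top 0.94 [332, 226, 370, 272] 922 [351.3 249.7] [23.1 41.8] 29.1 [527. -19.   0.]
post_foot top 0.33 [281, 99, 424, 241] 15552 [352.4 167.7] [136.4 139.4] 87.8 [747. -28.   0.]
post_foot scene 0.71 [278, 241, 304, 279] 741 [290.4 260. ] [36.5 23.3] 82.9 [526. -20.   0.]
post_foot scene 0.55 [260, 179, 297, 218] 690 [276.2 198.1] [21.9 35.1] 30.1 [333.  61.   0.]
post_foot scene 0.55 [255, 234, 439, 411] 17590 [341.6 308.7] [137.6 156.1] 54.5 [720.   7.   0.]
rack top 0.7 [434, 244, 479, 276] 1390 [456.9 262.2] [39.3 42.1] 85.4 [ 486. -298.    0.]
rack top 0.67 [432, 303, 493, 353] 2543 [462.5 328. ] [50. 59.] 90.0 [ 313. -306.    0.]
rack top 0.63 [291, 193, 383, 212] 1018 [337.1 202.3] [15.2 94.1] 84.5 [655.  15.   0.]
rack scene 0.87 [122, 215, 194, 288] 2808 [160.2 250.4] [55.6 54.6] 60.3 [ 294. -292.    0.]
rack scene 0.57 [166, 274, 222, 327] 1661 [194.  299.9] [42.4 43. ] 57.7 [ 478. -287.    0.]
tote top 0.69 [281, 99, 424, 238] 15847 [352.5 166.7] [136.6 140.8] 86.9 [750. -29
[... 589 characters left out ...]
 227, 409] 644 [209.3 372.3] [68.8 17.3] 73.9 [ 665. -348.    0.]
latch_grip scene 0.38 [414, 177, 441, 215] 457 [422.4 195.1] [29.4 27.7] 40.6 [575. 414.   0.]
magnet top 0.6 [175, 217, 205, 254] 561 [190.6 235.2] [33.1 33.3] 78.7 [577. 410.   0.]
magnet scene 0.63 [413, 177, 442, 214] 483 [423.5 197.2] [30. 28.] 33.7 [582. 412.   0.]
blank top 0.78 [368, 285, 386, 322] 458 [378.1 303.2] [31.2 15.2] 86.6 [383. -86.   0.]
blank scene 0.72 [228, 217, 257, 252] 446 [241.7 232.9] [30.4 15.8] 48.6 [376. -82.   0.]
wrench top 0.58 [464, 164, 489, 225] 500 [475.  195.9] [14.5 63.3] 9.1 [ 662. -353.    0.]
wrench scene 0.56 [191, 337, 227, 406] 575 [207.1 372.1] [66.  16.7] 70.0 [ 661. -352.    0.]
```

```bash
sleep 1; ls pics
```

```text
c1.png
c2.png
scene0.png
top0.png
wrist0.png
```

View pics/c1.png

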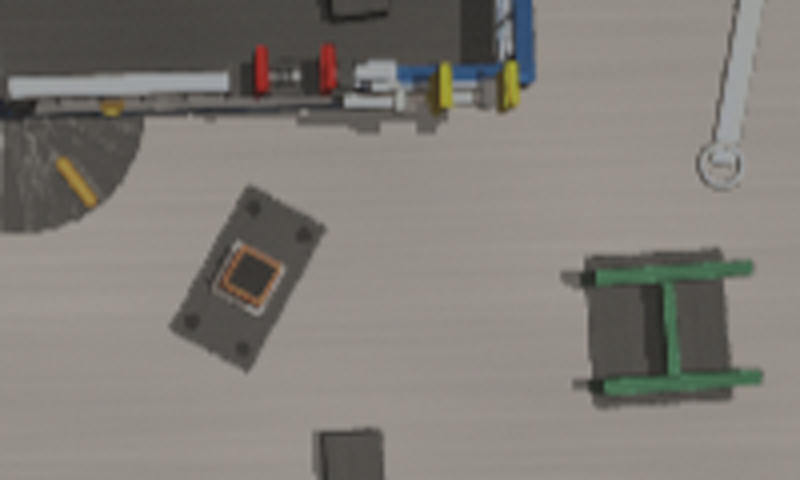

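View pics/c2.png

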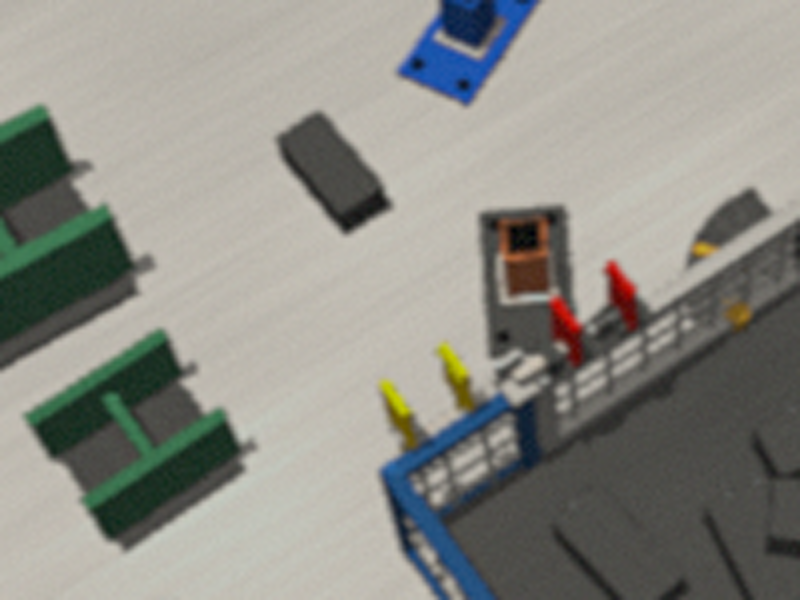

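Run:
```python
from h import *
d=np.load("cams.npz");K,E=d["K"],d["E"]
f=lambda L,z:back(np.array(L)/4+[290-.375,180-.375],z,K,E)
pl=f([(248,185),(326,228),(247,372),(170,327)],6)
print("plate",pl.round(1).tolist(),pl.mean(0).round(1)); 
for a,b in((0,3),(1,2),(0,1),(3,2)):
    v=pl[a]-pl[b];print(np.linalg.norm(v).round(1),np.degrees(np.arctan2(v[1],v[0])).round(1))
t=f([(245,245),(285,270),(257,308),(217,280)],61);print("tube",t.round(1).tolist(),t.mean(0).round(1))
r=f([(597,272),(752,268),(607,386),(760,377)],60);print("rails",r.round(1).tolist(),r.mean(0).round(1))
print("big rack spacing check later")
c=f([(262,70),(328,68),(445,85),(510,83)],187);print("tabs",c.round(1).tolist())
```

```text
plate [[590.2, -21.5, 6.0], [560.2, -72.4, 6.0], [466.2, -17.3, 6.0], [497.2, 32.9, 6.0]] [528.4 -19.6   6. ]
107.6 -30.3
109.0 -30.4
59.1 59.5
59.0 58.2
tube [[547.8, -15.9, 61.0], [531.1, -41.0, 61.0], [507.4, -22.4, 61.0], [525.9, 2.5, 61.0]] [528.1 -19.2  61. ]
rails [[524.7, -239.4, 60.0], [524.7, -337.8, 60.0], [452.1, -243.2, 60.0], [455.4, -340.2, 60.0]] [ 489.2 -290.2   60. ]
big rack spacing check later
tabs [[643.4, -23.2, 187.0], [643.5, -61.5, 187.0], [631.8, -129.0, 187.0], [631.9, -166.7, 187.0]]
```

```bash
cat >> h.py <<'E'
def Rt(yaw):
    a=np.radians(yaw);x=np.array([0,0,-1.]);y=np.array([np.cos(a),np.sin(a),0])
    return np.c_[x,y,np.cross(x,y)]
def plan(pts):
    o=bot.get_obs();Rc=R.from_quat(o["orientation"]).as_matrix();p=np.array(o["tool_pos"])
    y=Rc[:,1];print("t",round(o["time"],2),"tcp",p.round(1),"yaw",np.degrees(np.arctan2(y[1],y[0])).round(2),"xaxis",Rc[:,0].round(4),"q",np.round(o["joint_pos"],2),"F",np.round(o["ft_force"],1),"w",round(o["width"],1))
    for (x,yy,z,yaw) in pts:
        s=Rc.T@(np.array([x,yy,z])-p);r=R.from_matrix(Rc.T@Rt(yaw)).as_rotvec(degrees=True)
        print("->",(x,yy,z,yaw),s.round(1).tolist(),r.round(1).tolist())
E
python3 -c "
from h import *
plan([(528,-19.5,140,59.7),(528,-19.5,140,59.7-180),(528,-19.5,140,-30.3),(528,-19.5,140,149.7)])"; python3 -m handwheel --help | head -20
```

```text
t 1.15 tcp [196.6 486.8 231.3] yaw 68.01 xaxis [ 1.e-04  1.e-04 -1.e+00] q [ 1.12  0.05  1.4  -0.    1.69 -0.07] F [-0.4  0.1  0.3] w 85.7
-> (528, -19.5, 140, 59.7) [91.3, -345.4, 496.9] [8.3, 0.0, -0.0]
-> (528, -19.5, 140, -120.3) [91.3, -345.4, 496.9] [-171.7, 0.0, 0.0]
-> (528, -19.5, 140, -30.3) [91.3, -345.4, 496.9] [98.3, -0.0, -0.0]
-> (528, -19.5, 140, 149.7) [91.3, -345.4, 496.9] [-81.7, 0.0, -0.0]invalid input: not JSON, or not a number
```

```bash
python3 -m handwheel '[[[60,-345,497],[8.3,0,0],1],[[60,-345,497],[8.3,0,0],1],[[60,-345,497],[8.3,0,0],1],[[60,-345,497],[8.3,0,0],1],[[60,-345,497],[8.3,0,0],1],[[60,-345,497],[8.3,0,0],1],[[60,-345,497],[8.3,0,0],1],[[60,-345,497],[8.3,0,0],1],[[60,-345,497],[8.3,0,0],1],[[60,-345,497],[8.3,0,0],1],[[60,-345,497],[8.3,0,0],1],[[60,-345,497],[8.3,0,0],1],[[60,-345,497],[8.3,0,0],1],[[60,-345,497],[8.3,0,0],1],[[60,-345,497],[8.3,0,0],1],[[60,-345,497],[8.3,0,0],1],[[60,-345,497],[8.3,0,0],1],[[60,-345,497],[8.3,0,0],1],[[60,-345,497],[8.3,0,0],1],[[60,-345,497],[8.3,0,0],1]]'
python3 - <<'E'
from h import *
plan([(528,-19.5,20,59.7)])
o=bot.get_obs();p=bot.capture("wrist");K,E=cam(p,o)
im=p["img"].copy()
# predicted plate and tube
a=np.radians(-30.3)
Rz=np.array([[np.cos(a),-np.sin(a)],[np.sin(a),np.cos(a)]])
for hx,hy,z,c in((55,30,6,(0,255,0)),(15,15,61,(0,0,255))):
    q=np.array([[hx,hy],[hx,-hy],[-hx,-hy],[-hx,hy]])@Rz.T+[528,-19.5]
    uv=proj(np.c_[q,np.full(4,z)],K,E);cv2.polylines(im,[uv.round().astype(int)],True,c,1)
cv2.imwrite("pics/w1.png",im)
E
```

```text
time: 2.82
tool_pos: [528.0, -18.1, 171.7]
orientation: [0.184, 0.682, -0.184, 0.683]
ft_force: [-0.1, 0.9, -0.1]
width: 85.1
t 2.82 tcp [528.  -18.1 171.7] yaw 59.8 xaxis [ 7.e-04  1.e-04 -1.e+00] q [-0.1   0.09  1.48  0.    1.57 -1.15] F [-0.1  0.9 -0.1] w 85.1
-> (528, -19.5, 20, 59.7) [151.7, -1.3, 0.6] [0.1, 0.0, -0.0]
```

View pics/w1.png

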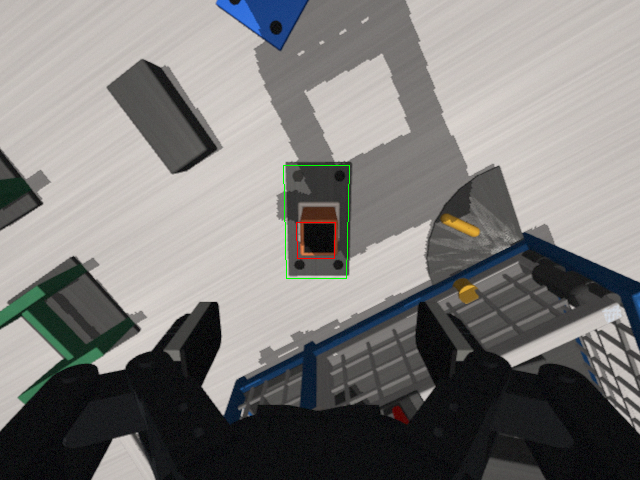

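The overlay of the measured pose matches the foot to within 2 px: plate at (285–350,163–278), tube top at about (318,238). I'll descend and grip.

```bash
python3 -m handwheel '[[[38,-1.3,0.6],[0,0,0],1],[[76,-1.3,0.6],[0,0,0],1],[[110,-1.3,0.6],[0,0,0],1],[[135,-1.3,0.6],[0,0,0],1],[[150,-1.3,0.6],[0,0,0],1],[[152,-1.3,0.6],[0,0,0],1],[[152,-1.3,0.6],[0,0,0],-1],[[152,-1.3,0.6],[0,0,0],-1],[[152,-1.3,0.6],[0,0,0],-1],[[152,-1.3,0.6],[0,0,0],-1],[[152,-1.3,0.6],[0,0,0],-1],[[152,-1.3,0.6],[0,0,0],-1],[[152,-1.3,0.6],[0,0,0],-1],[[152,-1.3,0.6],[0,0,0],-1],[[152,-1.3,0.6],[0,0,0],-1],[[152,-1.3,0.6],[0,0,0],-1]]' 60
python3 -c "
from h import *
plan([(528,-19.5,150,59.7)])"
```

```text
time: 4.2
tool_pos: [529.3, -20.4, 21.0]
orientation: [0.185, 0.681, -0.184, 0.684]
ft_force: [-0.5, 1.5, 6.8]
width: 29.2
t 4.2 tcp [529.3 -20.4  21. ] yaw 59.72 xaxis [ 3.3e-03  2.0e-04 -1.0e+00] q [-0.11  0.24  1.63  0.    1.27 -1.15] F [-0.5  1.5  6.8] w 29.2
-> (528, -19.5, 150, 59.7) [-129.0, 0.3, -1.2] [0.0, 0.2, -0.1]
```

```bash
python3 -m handwheel '[[[-10,0,0],[0,0,0],-1],[[-40,0,0],[0,0,0],-1],[[-75,0,0],[0,0,0],-1],[[-110,0,0],[0,0,0],-1],[[-129,0,0],[0,0,0],-1],[[-129,0,0],[0,0,0],-1]]'
python3 -c "
from h import *
plan([(500,-150,150,76),(489,-290,150,92)])"
```

```text
time: 4.7
tool_pos: [530.0, -21.0, 153.6]
orientation: [0.185, 0.68, -0.184, 0.685]
ft_force: [0.2, -0.2, -4.8]
width: 29.5
t 4.7 tcp [530.  -21.  153.6] yaw 59.7 xaxis [ 0.0082 -0.0011 -1.    ] q [-0.11  0.1   1.51 -0.    1.53 -1.15] F [ 0.2 -0.2 -4.8] w 29.5
-> (500, -150, 150, 76) [3.5, -126.5, 39.2] [-16.3, 0.5, -0.1]
-> (489, -290, 150, 92) [3.6, -253.0, 100.3] [-32.3, 0.5, -0.1]
```

```bash
python3 -m handwheel '[[[0,-30,10],[-4,0,0],-1],[[0,-60,20],[-8,0,0],-1],[[0,-90,30],[-12,0,0],-1],[[0,-120,40],[-16,0,0],-1],[[0,-150,53],[-20,0,0],-1],[[0,-180,66],[-24,0,0],-1],[[0,-210,80],[-28,0,0],-1],[[0,-240,93],[-32,0,0],-1],[[0,-253,100],[-32.3,0,0],-1],[[0,-253,100],[-32.3,0,0],-1],[[0,-253,100],[-32.3,0,0],-1],[[0,-253,100],[-32.3,0,0],-1],[[0,-253,100],[-32.3,0,0],-1]]'
cat > ov.py <<'E'
import sys
from h import *
# overlay rack small model
x,y,a=map(float,sys.argv[1:4]);a=np.radians(a);c,s=np.cos(a),np.sin(a)
Rz=np.array([[c,-s],[s,c]])
plan([(x,y,95,92)])
o=bot.get_obs()
for n in sys.argv[5].split(","):
    p=bot.capture(n);K,E=cam(p,o);im=p["img"].copy()
    big=im if n=="wrist" else None
    def T(uv): return uv
    off=np.array([0,0]);f=1
    if n!="wrist":
        u=proj([[x,y,60]],K,E)[0].astype(int);off=np.array([max(u[0]-80,0),max(u[1]-60,0)]);f=5
        im=cv2.resize(im[off[1]:off[1]+120,off[0]:off[0]+160],None,fx=5,fy=5,interpolation=cv2.INTER_CUBIC)
    for cx in(-35,35):
        q=np.array([[5,50],[5,-50],[-5,-50],[-5,50]])+[cx,0]
        uv=(proj(np.c_[q@Rz.T+[x,y],np.full(4,60)],K,E)-off)*f
        cv2.polylines(im,[uv.round().astype(int)],True,(0,0,255),1)
    cv2.imwrite(f"pics/{sys.argv[4]}_{n}.png",im)
E
python3 ov.py 489 -290 2 r1 wrist,scene,top
```

```text
time: 5.78
tool_pos: [486.7, -288.2, 147.3]
orientation: [-0.012, 0.707, 0.013, 0.707]
ft_force: [0.1, -0.8, -4.5]
width: 29.8
t 5.78 tcp [ 486.7 -288.2  147.3] yaw 92.07 xaxis [-0.0014  0.0013 -1.    ] q [-0.6   0.21  1.4   0.    1.54 -2.21] F [ 0.1 -0.8 -4.5] w 29.8
-> (489.0, -290.0, 95, 92) [52.3, -1.9, 2.3] [0.1, -0.1, -0.1]
```

View pics/r1_wrist.png

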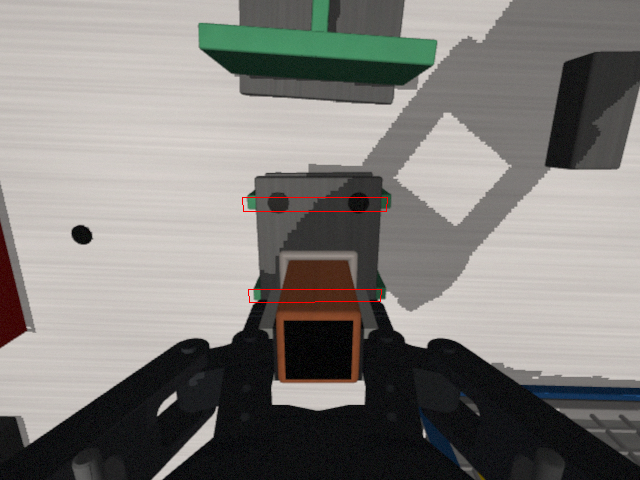

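View pics/r1_scene.png

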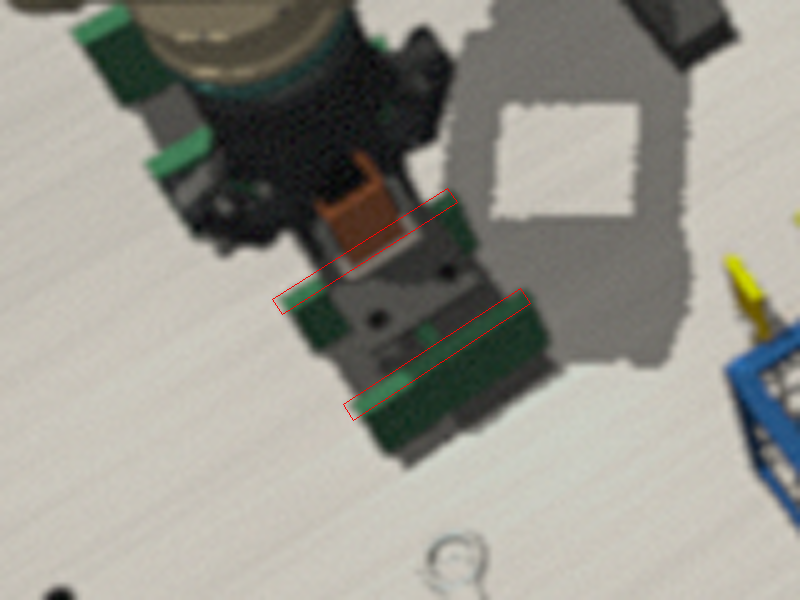

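View pics/r1_top.png

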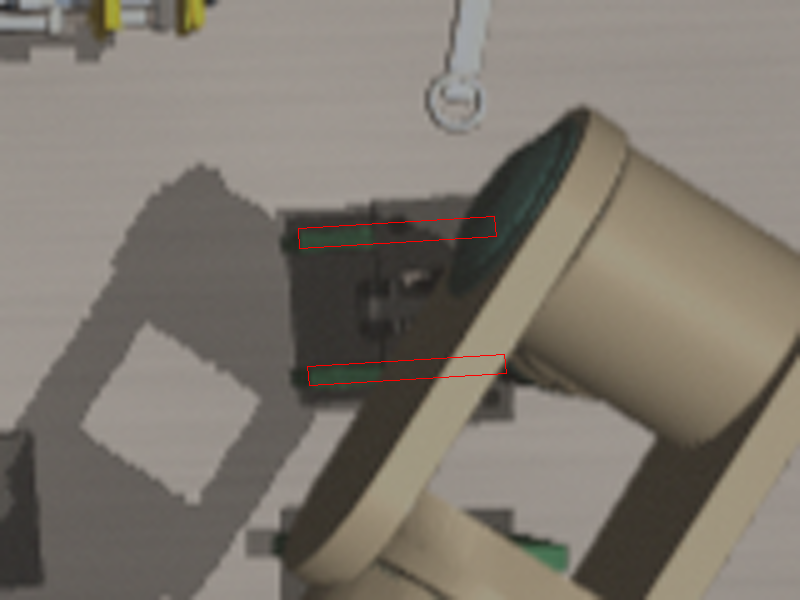

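Rack and foot line up: in the wrist picture the rails at (250–390,203) and (250–385,295) lie parallel to the plate edges and within about 3 mm of the model. I'll lower gently.

```bash
python3 -m handwheel '[[[15,-1.9,2.3],[0,0,0],-1],[[30,-1.9,2.3],[0,0,0],-1],[[45,-1.9,2.3],[0,0,0],-1],[[53,-1.9,2.3],[0,0,0],-1],[[58,-1.9,2.3],[0,0,0],-1],[[60,-1.9,2.3],[0,0,0],-1],[[61,-1.9,2.3],[0,0,0],-1],[[62,-1.9,2.3],[0,0,0],-1],[[62,-1.9,2.3],[0,0,0],-1]]'; python3 -c "
from h import *
plan([(489,-290,81,92)])"
```

```text
time: 6.68
tool_pos: [489.5, -291.5, 87.0]
orientation: [-0.013, 0.707, 0.012, 0.707]
ft_force: [-0.7, -0.3, -4.8]
width: 29.4
t 6.68 tcp [ 489.5 -291.5   87. ] yaw 92.01 xaxis [ 1.e-03 -6.e-04 -1.e+00] q [-0.6   0.27  1.45  0.    1.42 -2.21] F [-0.7 -0.3 -4.8] w 29.4
-> (489, -290, 81, 92) [6.0, 1.5, -0.5] [0.0, 0.1, 0.0]
```

```bash
python3 -m handwheel '[[[1,0,0],[0,0,0],-1],[[2,0,0],[0,0,0],-1],[[3,0,0],[0,0,0],-1],[[4,0,0],[0,0,0],-1],[[4,0,0],[0,0,0],-1]]'; python3 -m handwheel '[[[0.5,0,0],[0,0,0],-1],[[1,0,0],[0,0,0],-1],[[1,0,0],[0,0,0],-1]]'
```

```text
time: 7.1
tool_pos: [489.1, -291.2, 82.0]
orientation: [-0.012, 0.707, 0.013, 0.707]
ft_force: [0.0, 0.4, -5.1]
width: 29.3
time: 7.35
tool_pos: [489.2, -291.3, 81.2]
orientation: [-0.012, 0.707, 0.012, 0.707]
ft_force: [-0.5, 0.8, -4.5]
width: 29.5
```

```bash
python3 -m handwheel '[[[0.5,0,0],[0,0,0],-1],[[1,0,0],[0,0,0],-1],[[1,0,0],[0,0,0],-1]]'
```

```text
time: 7.6
tool_pos: [489.3, -291.4, 81.0]
orientation: [-0.012, 0.707, 0.012, 0.707]
ft_force: [-3.0, 0.6, 1.1]
width: 28.9
```

```bash
python3 -m handwheel '[[[0.3,0,0],[0,0,0],-1],[[0.3,0,0],[0,0,0],0],[[0.3,0,0],[0,0,0],1],[[0.3,0,0],[0,0,0],1],[[0.3,0,0],[0,0,0],1],[[0.3,0,0],[0,0,0],1],[[0.3,0,0],[0,0,0],1],[[-5,0,0],[0,0,0],1],[[-25,0,0],[0,0,0],1],[[-60,0,0],[0,0,0],1],[[-100,0,0],[0,0,0],1],[[-135,0,0],[0,0,0],1],[[-170,0,0],[0,0,0],1],[[-170,0,0],[0,0,0],1]]'; python3 ov.py 489 -290 2 r2 wrist,scene
```

```text
time: 8.77
tool_pos: [491.0, -292.5, 259.8]
orientation: [-0.015, 0.703, 0.01, 0.711]
ft_force: [0.4, 0.4, 1.7]
width: 85.4
t 8.77 tcp [ 491.  -292.5  259.8] yaw 92.01 xaxis [ 0.0118 -0.008  -0.9999] q [-0.6   0.17  1.22  0.    1.74 -2.21] F [0.4 0.4 1.7] w 85.4
-> (489.0, -290.0, 95, 92) [164.8, 4.0, -3.8] [0.0, 0.7, 0.5]
```

View pics/r2_wrist.png

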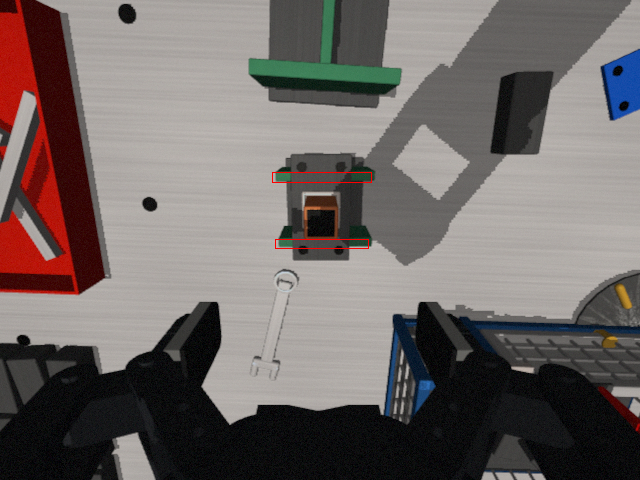

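View pics/r2_scene.png

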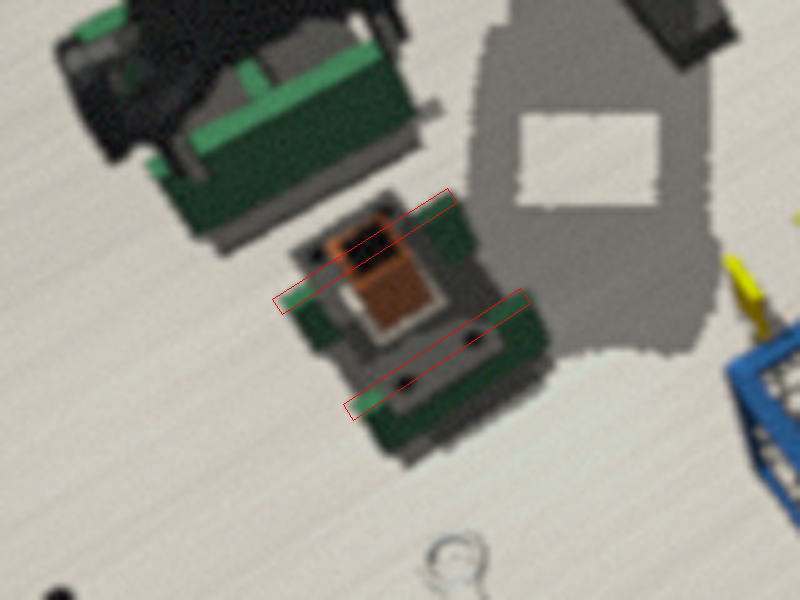

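The foot stands upright across both rails, centred within a few mm (wrist: plate (290–357,155–260)). Next I measure the tabs up close.

```bash
python3 -c "
from h import *
plan([(560,-95,300,90)])"
```

```text
t 8.87 tcp [ 489.8 -291.7  252.6] yaw 92.01 xaxis [ 0.0037 -0.0024 -1.    ] q [-0.6   0.17  1.23  0.    1.74 -2.21] F [-0.3 -0.5 -0.5] w 85.4
-> (560, -95, 300, 90) [-47.6, 193.9, 77.3] [2.0, 0.2, 0.1]
```

```bash
python3 -m handwheel '[[[-20,30,12],[0.5,0,0],1],[[-40,60,24],[1,0,0],1],[[-48,100,40],[1.5,0,0],1],[[-48,135,55],[2,0,0],1],[[-48,170,68],[2,0.2,0.1],1],[[-48,194,77],[2,0.2,0.1],1],[[-48,194,77],[2,0.2,0.1],1],[[-48,194,77],[2,0.2,0.1],1],[[-48,194,77],[2,0.2,0.1],1],[[-48,194,77],[2,0.2,0.1],1]]'
python3 - <<'E'
from h import *
plan([])
o=bot.get_obs();p=bot.capture("wrist");K,E=cam(p,o);np.savez("w2.npz",K=K,E=E)
cv2.imwrite("pics/w2.png",p["img"])
t=bot.capture("top");cv2.imwrite("pics/t2.png",t["img"]);i=t["img"]
cv2.imwrite("pics/t2c.png",cv2.resize(i[185:225,280:430],None,fx=5.3,fy=5.3,interpolation=cv2.INTER_CUBIC))
for n in ["safety_grip","latch_grip","gate"]:
  for m in bot.masks_of(n,p)[:3]:
    print(n,round(m["score"],2),[int(v) for v in m["rect"]])
E
```

```text
time: 9.7
tool_pos: [559.0, -95.8, 297.6]
orientation: [0.001, 0.709, 0.0, 0.705]
ft_force: [0.2, -0.2, -0.4]
width: 85.5
t 9.7 tcp [559.  -95.8 297.6] yaw 89.93 xaxis [-0.0047  0.0018 -1.    ] q [-0.24  0.17  1.14  0.    1.83 -1.8 ] F [ 0.2 -0.2 -0.4] w 85.5
safety_grip 0.66 [231, 274, 256, 336]
safety_grip 0.41 [317, 261, 540, 347]
latch_grip 0.97 [367, 297, 411, 345]
gate 0.95 [316, 261, 539, 348]
gate 0.52 [310, 3, 347, 91]
gate 0.44 [228, 203, 558, 480]
```

View pics/w2.png

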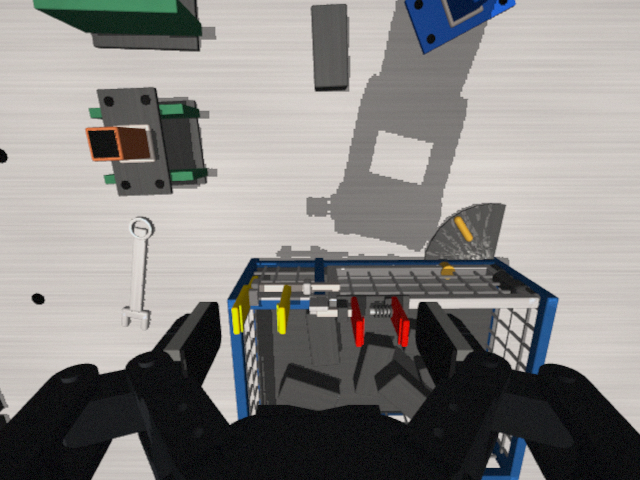

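View pics/t2c.png

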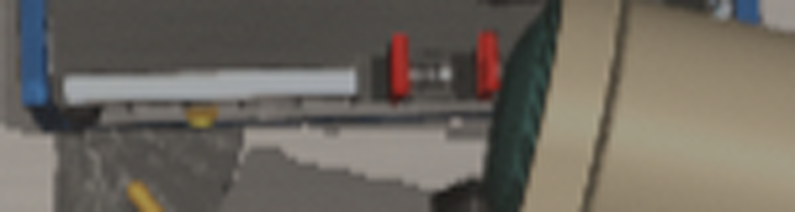

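Run:
```python
import cv2
i=cv2.imread("pics/w2.png");cv2.imwrite("pics/w2c.png",cv2.resize(i[250:360,220:420],None,fx=4,fy=4,interpolation=cv2.INTER_CUBIC))
```

```text
(no output)
```

View pics/w2c.png

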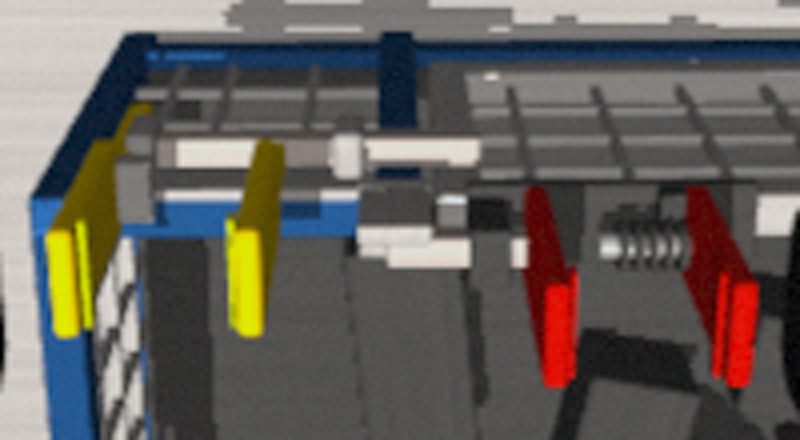

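Run:
```python
from h import *
d=np.load("w2.npz");K,E=d["K"],d["E"]
f=lambda L,z:back(np.array(L)/4+[220-.375,250-.375],z,K,E)
for n,L in dict(yl=[(48,230),(75,230),(57,337),(80,335)],yr=[(235,232),(262,232),(238,335),(263,335)],rl=[(545,285),(572,285),(548,387),(574,387)],rr=[(727,282),(756,282),(728,387),(755,387)]).items():
    q=f(L,187);print(n,q[:,:2].round(1).tolist(),q.mean(0)[:2].round(1))
L=f([(32,205),],130);print("corner",L.round(1))
d2=np.load("cams.npz")
# tote top corners in wrist: front-right, hinge side
print(back([[228,301],[557,299],[522,478],[238,475]],130,K,E)[:,:2].round(1).tolist())
```

```text
yl [[617.5, -167.7], [617.6, -162.0], [643.1, -167.7], [642.7, -162.7]] [ 630.2 -165.1]
yr [[618.1, -128.4], [618.1, -122.7], [642.8, -128.6], [642.8, -123.3]] [ 630.5 -125.8]
rl [[630.9, -62.7], [630.9, -57.0], [655.9, -61.3], [656.0, -55.6]] [643.4 -59.2]
rr [[630.3, -23.9], [630.3, -17.7], [656.1, -21.9], [656.1, -16.0]] [643.2 -19.9]
corner [[ 640.2 -187.5  130. ]]
[[640.4, -187.1], [639.1, 150.0], [882.3, 156.6], [875.8, -193.6]]
```

```bash
python3 -c "
from h import *
plan([(630.5,-156,230,90),(630.5,-156,150,90)])"
```

```text
t 9.95 tcp [559.2 -95.4 298.3] yaw 89.94 xaxis [-0.0035  0.0017 -1.    ] q [-0.23  0.17  1.14  0.    1.83 -1.8 ] F [ 0.1 -0.1 -0.5] w 85.2
-> (630.5, -156, 230, 90) [67.9, -60.6, 71.6] [-0.1, -0.2, -0.1]
-> (630.5, -156, 150, 90) [147.9, -60.7, 71.9] [-0.1, -0.2, -0.1]
```

```bash
python3 -m handwheel '[[[20,-30,35],[0,0,0],1],[[50,-60,60],[0,0,0],1],[[68,-60.6,71.6],[0,-0.2,0],1],[[68,-60.6,71.6],[0,-0.2,0],1],[[68,-60.6,71.6],[0,-0.2,0],1],[[68,-60.6,71.6],[0,-0.2,0],1],[[68,-60.6,71.6],[0,-0.2,0],1]]'
python3 - <<'E'
from h import *
plan([(630.5,-156,150,90)])
o=bot.get_obs();p=bot.capture("wrist");K,E=cam(p,o);np.savez("w3.npz",K=K,E=E)
cv2.imwrite("pics/w3.png",p["img"])
for n in ["safety_grip","latch_grip"]:
  for m in bot.masks_of(n,p)[:3]:
    print(n,round(m["score"],2),[int(v) for v in m["rect"]])
E
```

```text
time: 10.53
tool_pos: [630.9, -154.9, 232.9]
orientation: [-0.0, 0.706, 0.0, 0.709]
ft_force: [-0.4, 0.3, 1.2]
width: 85.1
t 10.53 tcp [ 630.9 -154.9  232.9] yaw 90.04 xaxis [ 4.1e-03  6.0e-04 -1.0e+00] q [-0.3   0.41  0.98  0.    1.74 -1.87] F [-0.4  0.3  1.2] w 85.1
-> (630.5, -156, 150, 90) [82.9, -1.2, -0.8] [0.0, 0.2, -0.0]
safety_grip 0.77 [294, 225, 315, 288]
latch_grip 0.84 [467, 248, 541, 303]
```

View pics/w3.png

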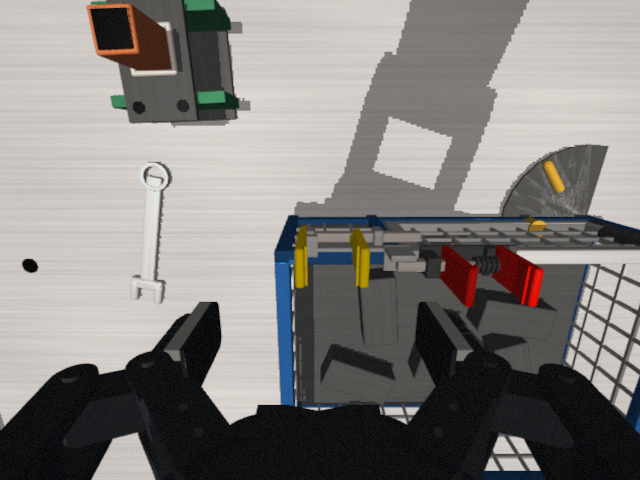

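Run:
```python
from h import *
d=np.load("w3.npz");K,E=d["K"],d["E"]
i=cv2.imread("pics/w3.png");cv2.imwrite("pics/w3c.png",cv2.resize(i[210:300,280:400],None,fx=6,fy=6,interpolation=cv2.INTER_CUBIC))
print(back([[294,287],[306,287],[357,286],[369,285]],187,K,E).round(1))
```

```text
[[ 642.6 -169.   187. ]
 [ 642.6 -161.6  187. ]
 [ 641.9 -130.2  187. ]
 [ 641.2 -122.8  187. ]]
```

View pics/w3c.png

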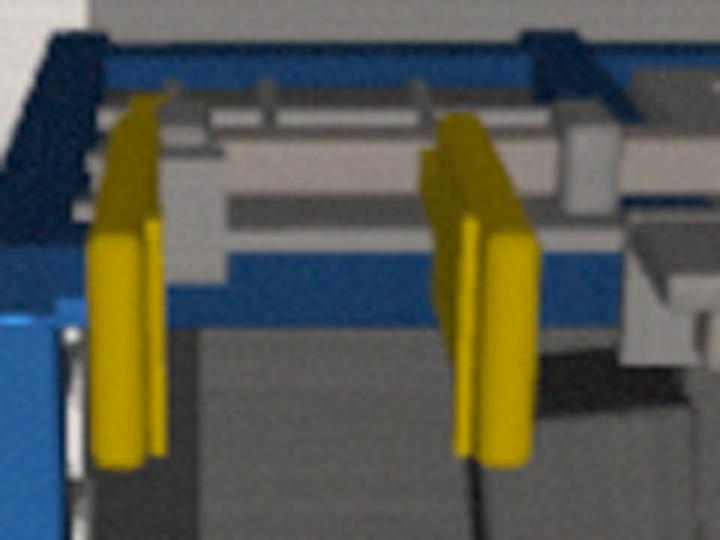

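Fixed yellow outer face is at y≈−168 (px 295), moving at −123 (px 369); I'll lower with the TCP at y=−155 and squeeze.

```bash
python3 -m handwheel '[[[20,-0.3,-0.8],[0,0,0],1],[[40,-0.3,-0.8],[0,0,0],1],[[60,-0.3,-0.8],[0,0,0],1],[[75,-0.3,-0.8],[0,0,0],1],[[83,-0.3,-0.8],[0,0,0],1],[[83,-0.3,-0.8],[0,0,0],1],[[83,-0.3,-0.8],[0,0,0],1]]'; python3 -m handwheel '[[[0,0,0],[0,0,0],0.5],[[0,0,0],[0,0,0],0],[[0,0,0],[0,0,0],-0.3],[[0,0,0],[0,0,0],-0.3],[[0,0,0],[0,0,0],-0.3],[[0,0,0],[0,0,0],-0.3],[[0,0,0],[0,0,0],-0.3]]' 30; python3 -m handwheel '[[[0,0,0],[0,0,0],-1],[[0,0,0],[0,0,0],-1],[[0,0,0],[0,0,0],-1],[[0,0,0],[0,0,0],-1],[[0,0,0],[0,0,0],-1]]' 30
```

```text
time: 11.27
tool_pos: [630.1, -155.3, 148.0]
orientation: [0.0, 0.707, 0.001, 0.707]
ft_force: [0.1, -0.8, 0.0]
width: 85.9
time: 11.85
tool_pos: [630.2, -155.1, 147.2]
orientation: [0.0, 0.707, 0.001, 0.707]
ft_force: [1.1, 4.4, 3.2]
width: 30.0
time: 12.27
tool_pos: [630.1, -156.4, 147.4]
orientation: [0.0, 0.707, -0.0, 0.708]
ft_force: [2.3, -5.0, 5.6]
width: 25.7
```

```bash
python3 -m handwheel '[[[0,0,0],[0,0,0],0],[[0,0,0],[0,0,0],1],[[0,0,0],[0,0,0],1],[[0,0,0],[0,0,0],1],[[0,0,0],[0,0,0],1],[[0,0,0],[0,0,0],1],[[-30,0,0],[0,0,0],1],[[-65,0,0],[0,0,0],1],[[-90,0,0],[0,0,0],1],[[-90,35,0],[0,0,0],1],[[-90,70,0],[0,0,0],1],[[-90,105,0],[0,0,0],1],[[-90,122,10],[0,0,0],1],[[-90,122,12],[0,0,0],1],[[-90,122,12],[0,0,0],1],[[-90,122,12],[0,0,0],1]]'
python3 - <<'E'
from h import *
plan([])
o=bot.get_obs();p=bot.capture("wrist");K,E=cam(p,o);np.savez("w4.npz",K=K,E=E)
cv2.imwrite("pics/w4.png",p["img"])
s=bot.capture("scene")["img"]
cv2.imwrite("pics/s4.png",cv2.resize(s[230:330,220:380],None,fx=5,fy=5,interpolation=cv2.INTER_CUBIC))
i=p["img"];cv2.imwrite("pics/w4c.png",cv2.resize(i[210:310,180:380],None,fx=4,fy=4,interpolation=cv2.INTER_CUBIC))
E
```

```text
time: 13.6
tool_pos: [641.8, -34.2, 236.9]
orientation: [0.001, 0.707, 0.0, 0.707]
ft_force: [0.5, -0.6, 0.5]
width: 85.3
t 13.6 tcp [641.8 -34.2 236.9] yaw 89.99 xaxis [-5.0e-04  1.4e-03 -1.0e+00] q [-0.11  0.39  1.    0.    1.75 -1.68] F [ 0.5 -0.6  0.5] w 85.3
```

View pics/w4c.png

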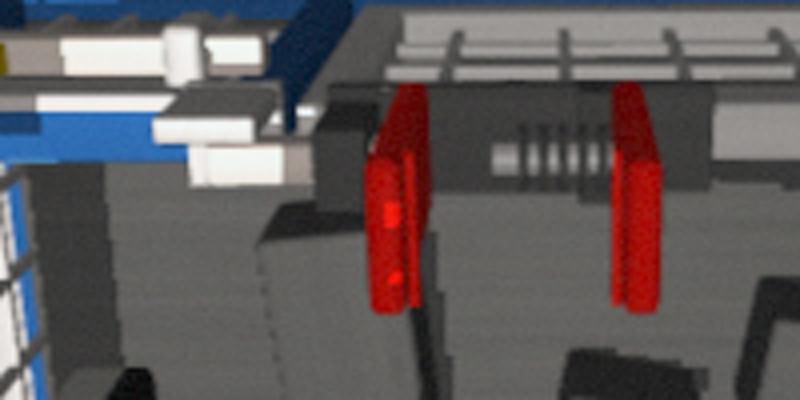

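View pics/s4.png

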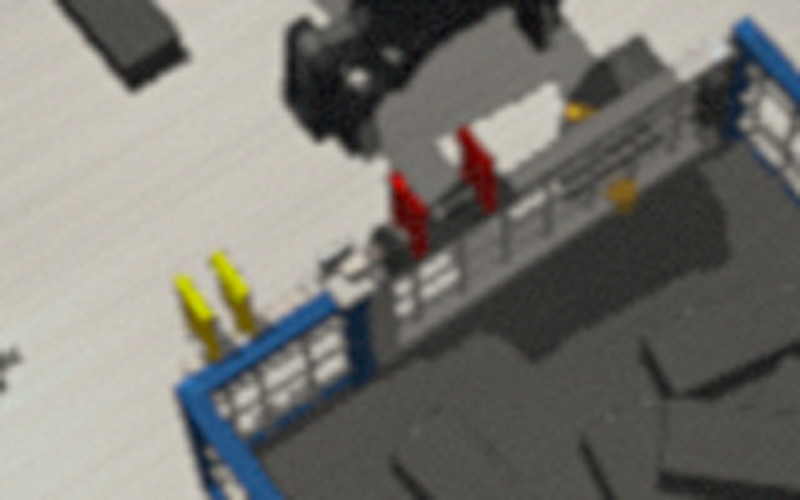

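The yellow tabs now stand close together (scene crop (195,310) and (235,290)), so the bolt is back. Red: measure the outer faces at crop x≈370 and 660.

Run:
```python
from h import *
d=np.load("w4.npz");K,E=d["K"],d["E"]
f=lambda L,z:back(np.array(L)/4+[180-.375,210-.375],z,K,E)
print(f([(369,155),(372,312),(404,312),(630,310),(657,310),(661,160)],187).round(1))
# tab positions of yellow, via wrist? hinge check
plan([(643.5,-32,150,90)])
```

```text
[[629.5 -61.5 187. ]
 [655.4 -62.1 187. ]
 [655.4 -57.  187. ]
 [655.1 -21.5 187. ]
 [655.2 -17.2 187. ]
 [630.3 -17.2 187. ]]
t 13.7 tcp [641.7 -34.8 237. ] yaw 89.92 xaxis [-3.0e-04  1.6e-03 -1.0e+00] q [-0.11  0.39  1.    0.    1.75 -1.68] F [ 0.2  0.3 -0.1] w 85.6
-> (643.5, -32, 150, 90) [87.0, 2.6, 1.8] [-0.1, -0.0, -0.1]
```

```bash
python3 -m handwheel '[[[20,4.5,1.2],[0,0,0],1],[[40,4.5,1.2],[0,0,0],1],[[60,4.5,1.2],[0,0,0],1],[[78,4.5,1.2],[0,0,0],1],[[88,4.5,1.2],[0,0,0],1],[[88,4.5,1.2],[0,0,0],1],[[88,4.5,1.2],[0,0,0],1],[[88,4.5,1.2],[0,0,0],0.5],[[88,4.5,1.2],[0,0,0],0],[[88,4.5,1.2],[0,0,0],-0.3],[[88,4.5,1.2],[0,0,0],-0.3],[[88,4.5,1.2],[0,0,0],-0.3],[[88,4.5,1.2],[0,0,0],-0.3]]' 40; python3 -m handwheel '[[[0,0,0],[0,0,0],-1],[[0,0,0],[0,0,0],-1],[[0,0,0],[0,0,0],-1],[[0,0,0],[0,0,0],-1],[[0,0,0],[0,0,0],-1]]' 60; python3 -c "
from h import *
plan([])"
```

```text
time: 14.78
tool_pos: [644.0, -30.8, 151.5]
orientation: [-0.0, 0.706, -0.001, 0.708]
ft_force: [0.3, -7.7, 4.9]
width: 29.9
time: 15.2
tool_pos: [644.0, -30.1, 151.8]
orientation: [-0.0, 0.706, -0.0, 0.709]
ft_force: [-0.1, -3.9, 6.7]
width: 24.8
t 15.2 tcp [644.  -30.1 151.8] yaw 89.97 xaxis [ 4.1e-03 -8.0e-04 -1.0e+00] q [-0.1   0.42  1.13 -0.    1.59 -1.67] F [-0.1 -3.9  6.7] w 24.8
```

```bash
python3 -m handwheel '[[[0,0.1,-5.6],[2,0,0],-1],[[0,0.4,-11.2],[4,0,0],-1],[[0,0.9,-16.8],[6,0,0],-1],[[0,1.6,-22.4],[8,0,0],-1],[[0,2.4,-28],[10,0,0],-1],[[0,2.4,-28],[10,0,0],-1],[[0,2.4,-28],[10,0,0],-1]]'
python3 - <<'E'
from h import *
o=bot.get_obs();plan([]);print(o["ft_torque"])
s=bot.capture("scene")["img"]
cv2.imwrite("pics/s5.png",cv2.resize(s[210:330,220:380],None,fx=5,fy=5,interpolation=cv2.INTER_CUBIC))
E
```

```text
time: 15.78
tool_pos: [615.8, -27.8, 151.8]
orientation: [0.062, 0.703, -0.062, 0.706]
ft_force: [-0.9, -4.9, 6.0]
width: 25.1
t 15.78 tcp [615.8 -27.8 151.8] yaw 79.95 xaxis [ 0.0041 -0.0012 -1.    ] q [-0.1   0.34  1.23 -0.    1.57 -1.5 ] F [-0.9 -4.9  6. ] w 25.1
[-1.25422425  0.17619607  0.06313425]
```

View pics/s5.png

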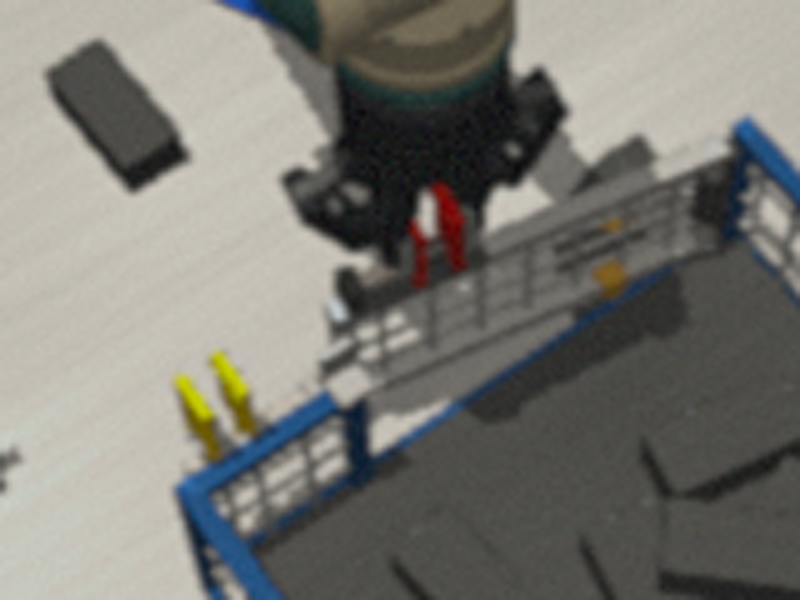

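```bash
python3 -m handwheel '[[[0,0.4,-11.2],[4,0,0],-1],[[0,1.6,-22.4],[8,0,0],-1],[[0,3.5,-33.5],[12,0,0],-1],[[0,6.2,-44.4],[16,0,0],-1],[[0,9.7,-55.1],[20,0,0],-1],[[0,13.9,-65.5],[24,0,0],-1],[[0,18.8,-75.6],[28,0,0],-1],[[0,24.5,-85.3],[32,0,0],-1],[[0,30.7,-94.6],[36,0,0],-1],[[0,30.7,-94.6],[36,0,0],-1],[[0,30.7,-94.6],[36,0,0],-1]]'; python3 -c "
from h import *
a=np.radians(46);plan([(644-161*np.sin(a),130.8-161*np.cos(a),150,44)])"
```

```text
time: 16.75
tool_pos: [527.4, 18.7, 151.8]
orientation: [0.276, 0.65, -0.277, 0.652]
ft_force: [-3.8, -7.7, 8.1]
width: 25.0
t 16.75 tcp [527.4  18.7 151.8] yaw 43.92 xaxis [ 0.0025 -0.002  -1.    ] q [-0.03  0.1   1.51 -0.    1.53 -0.8 ] F [-3.8 -7.7  8.1] w 25.0
-> (np.float64(528.1862921454772), np.float64(18.960002356101455), 150, 44) [1.8, 0.7, 0.4] [-0.1, 0.2, -0.0]
```

```bash
python3 -m handwheel '[[[0,0.4,-11.2],[4,0,0],-1],[[0,1.6,-22.4],[8,0,0],-1],[[0,3.5,-33.5],[12,0,0],-1],[[0,6.2,-44.4],[16,0,0],-1],[[0,9.7,-55.1],[20,0,0],-1],[[0,13.9,-65.5],[24,0,0],-1],[[0,18.8,-75.6],[28,0,0],-1],[[0,24.5,-85.3],[32,0,0],-1],[[0,30.7,-94.6],[36,0,0],-1],[[0,37.7,-103.5],[40,0,0],-1],[[0,45.2,-111.8],[44,0,0],-1],[[0,45.2,-111.8],[44,0,0],-1],[[0,45.2,-111.8],[44,0,0],-1],[[0,45.2,-111.8],[44,0,0],-1]]'
python3 - <<'E'
from h import *
plan([(483,130.8,150,0)])
for n in("scene","top"):
    p=bot.capture(n);s=p["img"];cv2.imwrite(f"pics/{n}6.png",s)
E
```

```text
time: 17.92
tool_pos: [481.9, 131.2, 151.8]
orientation: [0.5, 0.5, -0.5, 0.5]
ft_force: [-7.1, -5.6, 10.9]
width: 24.9
t 17.92 tcp [481.9 131.2 151.8] yaw -0.09 xaxis [ 4.e-04  1.e-04 -1.e+00] q [0.19 0.02 1.59 0.   1.53 0.19] F [-7.1 -5.6 10.9] w 24.9
-> (483, 130.8, 150, 0) [1.8, 1.1, 0.4] [-0.1, -0.0, -0.0]
```

View pics/scene6.png

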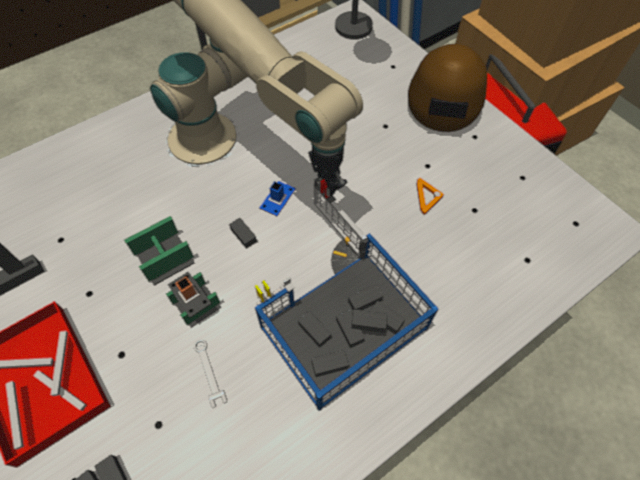

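View pics/top6.png

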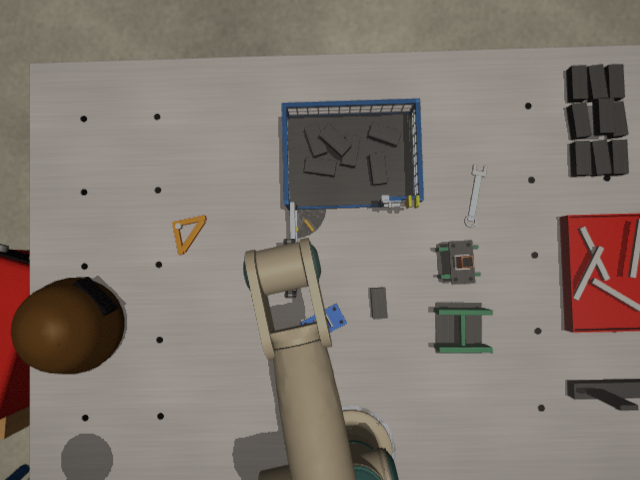

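The gate stands square to the front (top: leaf down column 292), the foot is on the rack, and the bystanders have not moved. A short hold check, then I hand in.

```bash
python3 -m handwheel '[[[0,0,0],[0,0,0],-1],[[0,0,0],[0,0,0],-1],[[0,0,0],[0,0,0],-1],[[0,0,0],[0,0,0],-1],[[0,0,0],[0,0,0],-1],[[0,0,0],[0,0,0],-1]]'
python3 - <<'E'
from h import *
p=bot.capture("top");K,E=cam(p)
for n in ["post_foot","rack","magnet","blank","wrench","gate"]:
    for m in bot.masks_of(n,p)[:3]:
        ys,xs=np.nonzero(m["region"]);c=cv2.minAreaRect(np.c_[xs,ys].astype(np.float32))[0]
        print(n,round(m["score"],2),np.round(c,1),np.round(back([c],66 if n=="post_foot" else 0,K,E)[0],0))
# plate check from crop
i=p["img"];cv2.imwrite("pics/t7.png",cv2.resize(i[220:300,420:500],None,fx=7,fy=7,interpolation=cv2.INTER_CUBIC))
E
```

```text
time: 18.52
tool_pos: [481.9, 131.1, 151.8]
orientation: [0.501, 0.5, -0.5, 0.5]
ft_force: [-7.1, -5.8, 12.0]
width: 25.0
post_foot 0.97 [323.6 322.9] [342.  59.  66.]
post_foot 0.76 [461.2 262.6] [ 485. -293.   66.]
rack 0.76 [463.  328.5] [ 311. -308.    0.]
rack 0.58 [456.4 261.6] [ 488. -297.    0.]
magnet 0.78 [191.4 234.9] [578. 408.   0.]
blank 0.61 [378.2 303.1] [384. -86.   0.]
blank 0.61 [293.1 220. ] [610. 134.   0.]
wrench 0.96 [473.6 195.1] [ 664. -349.    0.]
gate 0.63 [415.5 202. ] [ 650. -194.    0.]
gate 0.49 [293.5 220. ] [611. 133.   0.]
```

View pics/t7.png

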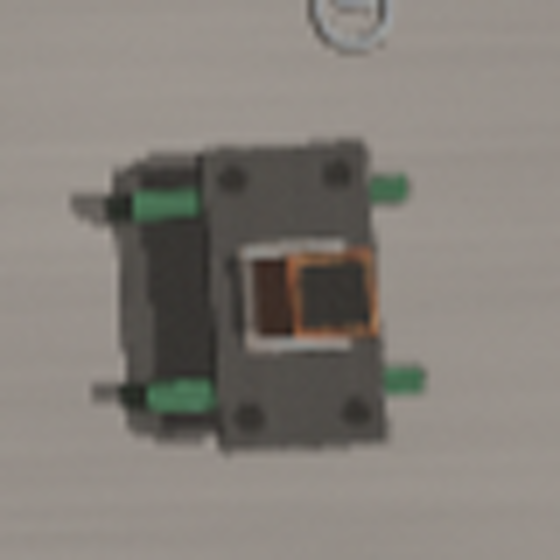

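```bash
python3 -c "
from workcell import bot
print(bot.hand_in())
o=bot.get_obs();print(o['time'],o['tool_pos'],o['width'],o['ft_force'])"
```

```text
the job is handed in; nothing more can be done
None
the job is handed in; nothing more can be done
```

The job is done and handed in at about 18.6 s of the 69 s allowed, with the arm still holding the gate wide open.

- **Post foot:** it stands upright on the small green rack, squarely across both rails. In the last top picture it is about 5 mm off centre along the rails. I lowered it until the force reading showed contact, then released it.
- **Safety catch:** I squeezed it first, to a measured 25.7 mm over the tabs, where fully back should be 26. A later picture showed the yellow tabs still close together.
- **Latch and gate:** I squeezed the red latch to 24.8 mm over the tabs, where fully squeezed should be 26. I kept it gripped while swinging the gate past the detent to about 90°. During a 0.5 s hold check, position, width and force stayed steady, with about 15 N at the wrist.
- **Bystanders:** the magnet, blank and wrench were within about 5 mm of where they started in the last top picture. That is within the measuring scatter.

Two checks disagreed. The detector twice took other parts for the gate or the blank in the last picture, which I settled by looking at the picture. The arm also read about 3 mm higher than commanded while holding the latch, with an upward push of 6–12 N, and I left it as it was.

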